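Open the short olive canister on the deli counter

ROBOT

A 6-joint arm with a two-finger parallel gripper is mounted at the origin on the work surface. World frame = base frame: x ahead of the robot, y to its left, z up, the work surface at z = 0. Lengths are in m, angles in rad, forces in N, time in s.
With the tool pointing down it reaches from about 0.375 to 0.925 m from the base axis. Payload 5.7 kg.
Tool frame: the origin (TCP) lies midway between the tips of the shut fingers; the grasp point (between the pads) lies 19 mm behind it; z points along the fingers, x is the direction in which the jaws open and shut, and the axes are right-handed (so a half turn about z gives the same grasp; the last joint's range is limited). The gripper opens to 88 mm and grips with 3 to 60 N. Pads are 20 mm wide; open, the fingers measure 115 mm over their backs; the gripper's body (75 mm by 178 mm) begins 61 mm behind the grasp point.
Start: joints at [-1.318, 0.359, 1.51, -0, 1.272, -0.115], TCP at [0.216, -0.56, 0.223] pointing down, gripper open.
Joint ranges: [-2.97, 2.97], [-1.01, 2.36], [0.21, 2.38], [-0.96, 4.11], [0.2, 2.71], [-2.98, 2.98]. Speed limits (rad/s): [2.39, 2.39, 3.14, 3.14, 3.14, 3.14].

INTERFACE

Orientations are given as a unit quaternion [x, y, z, w].
In Python, from bench import move_ptp, servo_line, goto_joints, move_gripper, sleep, inverse_kinematics, capture, PlanningError, close_job, spot_in, silhouettes, current_clock, current_joint_pos, current_qvel, current_joint_torque, current_position, current_orientation, current_force, current_torque, current_finger_gap gives the robot as it stands. Calls block until the motion is done:
- move_ptp(position, orientation): joint-space move of the TCP to a pose.
- servo_line(position, orientation=None, rate=0.15, contact_N=None): straight line of the TCP; orientation=None keeps the orientation; rate is the mean speed in m/s. With contact_N (N) it stops when the force on the tool has changed by that much, and returns True; else False.
- goto_joints(angles): joint-space move.
- move_gripper(opening): finger opening in m; the grip force is fixed at half the most; returns when the fingers have stopped.
- sleep(seconds).
- inverse_kinematics(position, orientation): joint angles nearest the present ones, or None.
- capture(name): name is "side" or "top" or "wrist"; returns a dict with "image" (400x640x3 uint8, blue, green, red), "range_z" (400x640 float32, m along the optical axis (not along the pixel's ray), 0 where there is no reading), "intrinsics" (3x3 intrinsics, pixels), "R" (3x3) and "t" (3): a world point X has camera coordinates R X + t. Camera axes: x right, y down, z forward; pixel columns grow to the right and rows downward; lengths in m; the calibration is good to about 2 mm. A picture is of the moment at which its call begins.
A pose or a line that the arm cannot do raises PlanningError and nothing moves.
- close_job(): hands the job in, once; it reports no verdict.
Trained networks look in the newest picture that a camera, given by its name, has taken for a name from the list of things; names that differ only in an ending like _2 or _b are one class to them, and where a whole thing is asked for, a point or a joint stands for the part that bears it (a point fixed in the world has none). Each returns a list of dicts, best first, with "conf" (0 to 1); they miss things now and then, are a little off and sometimes report something else, mostly with a low value. They report only what shows in the picture. A call takes as long as a camera call. They do not tell look-alikes from the thing itself.
- spot_in(camera, query): "xy" ([column, row] in pixels, amid what is visible of it).
- silhouettes(camera, query): "region" (400x640 bool, what is visible of it) and "xy" ([column, row] in pixels, amid what is visible of it).
Readings, each from a call of its own:
- current_clock(): time.
- current_joint_pos(): joint angles.
- current_qvel(): joint speeds.
- current_joint_torque(): joint torques, N m.
- current_position(): TCP position.
- current_orientation(): TCP orientation.
- current_force(): force on the tool from outside, world axes, zero at the start.
- current_torque(): the same for the moment, N m.
- current_finger_gap(): finger opening in m.
Only numpy, scipy, OpenCV 4.12 (cv2) and the standard library are available. Lean on these libraries where they do the work, as an engineer would, in place of code of your own. Each camera call takes 0.05 s, during which the arm holds its last target. There are 200 camera calls.

TASK

Open the short olive canister for serving: pinch the two spring buttons on its lid together between the fingers to free the catch, lift the lid off, and set it down the right way up on the round wooden board, wholly on the board. Lower it onto the board rather than dropping it, and leave the tall canister shut and in its place.

Things in the scene. Friction and masses are not known exactly. Their poses are not given: they have to be found in the camera images.
- short: Short olive canister: round bare-metal pot, 110 mm across, 90 mm high, fixed; origin at the centre of its underside, z up. Two hooks hold its lid until both buttons are in. Buttons: 56 mm over both when out, 38 mm when fully in (9 mm travel and 3 to 7.5 N each). Squeezed fully in (20 N or more), the lid lifts straight up, hanging from them. Lid disc 110 mm across; plug 78 mm, 14 mm deep.
- short_lid_grip (a point): Short canister's loose lid (0.23 kg): point midway between the two buttons: 25 mm above the lid's steel disc, 15 mm below the top of its black block (46 mm along x, 30 mm along y), 45 mm above the foot of the plug under the disc, on which it stands when put down. y axis: through the buttons, to pinch along; z up. Each grey button is 28 mm wide, 24 mm high, on the block's +y and -y faces.
- board_top (a point): Centre of the top of the round, light wooden board, 170 mm in diameter and 18 mm thick, fixed to the counter; z up. The other board, rectangular and dark with a salami on it, is not meant.
- tall_lid_grip (a point): Lid of the tall canister (same diameter, 170 mm high), otherwise the same lid with the same buttons; to be left alone. This point lies midway between its buttons, as on the other lid.
Mind the look-alikes: they are no part of the job. There is more than one size of the part that bears board_top; the job needs the middle-sized.

How it is judged:
On the way:
1. the short canister's lid is freed and lifted well clear of it (z of short_lid_grip in the frame of short above 0.15 m), for 0.1 s.
At the end, for the whole second after the job is handed in: The short canister's lid stands upright (within 10 degrees) and at rest on its plug on the round board, its centre within 40 mm of the board's centre; the tall canister's lid is still on it, within 20 mm of where it was (horizontal distance between short_lid_grip and board_top below 0.04 m and z of short_lid_grip in the frame of board_top between 0.035 and 0.055 m and angle between short_lid_grip's own z axis and vertical below 0.17 rad and linear speed of short_lid below 0.02 m/s and distance of tall_lid_grip from where it was at the start of the episode below 0.02 m); the robot touches nothing.
It fails at once if the short canister's lid is dropped or thrown (moves faster than 0.6 m/s while the fingers do not hold it) (linear speed of short_lid above 0.6 m/s and contact force between the fingers and short_lid below 0.5 N).
It fails at once if the tall canister's lid is shifted or lifted more than 20 mm (distance of tall_lid_grip from where it was at the start of the episode above 0.02 m).
It also fails if it takes over 42 s, if anything falls off the work surface, if the arm or the gripper's body presses on something with over 40 N, if the wrist force passes 120 N, or if a joint passes its speed limit or range.

## Working session

There is one attempt and no reset: what is moved stays moved. The work goes in short steps, each a Python script; the robot and the scene stay as the last script left them, time stands still between calls to the robot, and variables do not carry over. Pictures are saved under pics/ and viewed, about 8 in all and at most 12, crops included, and the job is handed in when it is done.

```bash
mkdir -p pics
cat > h.py <<'E'
import numpy as np, cv2
from bench import *
def cloud(c):
    K=c["intrinsics"];z=c["range_z"];v,u=np.mgrid[:z.shape[0],:z.shape[1]]
    P=np.stack([(u-K[0,2])/K[0,0]*z,(v-K[1,2])/K[1,1]*z,z],-1)
    W=(P-c["t"])@c["R"]; W[z<=0]=np.nan
    return W
E
python3 - <<'E'
from h import *
ims=[]
for n in ("top","side"):
    c=capture(n);ims.append(c["image"]);np.savez(n+".npz",**c);W=cloud(c)
    for q in ("short","short_lid_grip","board_top","tall_lid_grip"):
        for d in spot_in(n,q):
            u,v=map(int,np.round(d["xy"]));print(n,q,round(d["conf"],2),u,v,np.round(W[v,u],3))
print(current_clock())
for n,i in zip(("top","side"),ims): cv2.imwrite(f"pics/{n}0.png",i)
E
```

```text
top short 0.6 364 193 [ 0.544 -0.231  0.002]
top short_lid_grip 0.91 376 180 [ 0.579 -0.263  0.126]
top board_top 0.82 301 208 [0.49  0.009 0.016]
top board_top 0.81 451 208 [ 0.48  -0.554  0.025]
top board_top 0.6 191 218 [0.459 0.424 0.016]
top tall_lid_grip 0.66 213 181 [0.575 0.299 0.21 ]
side short 0.67 313 182 [ 0.569 -0.217  0.055]
side short_lid_grip 0.85 311 167 [ 0.583 -0.248  0.094]
side board_top 0.87 348 138 [ 0.484 -0.533  0.023]
side board_top 0.79 326 247 [0.482 0.019 0.018]
side board_top 0.58 314 388 [0.444 0.417 0.012]
side tall_lid_grip 0.63 267 303 [0.566 0.33  0.212]
0.5
```

View pics/top0.png

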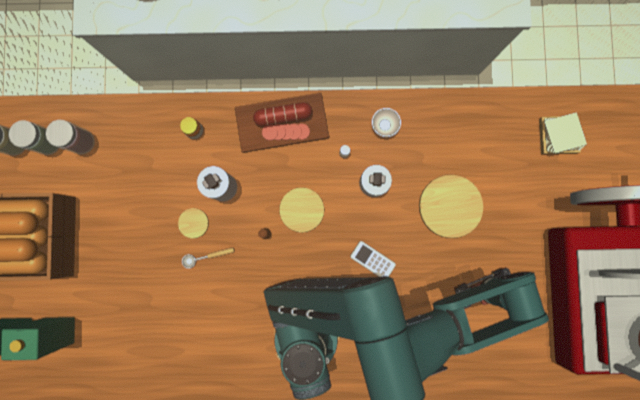

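View pics/side0.png

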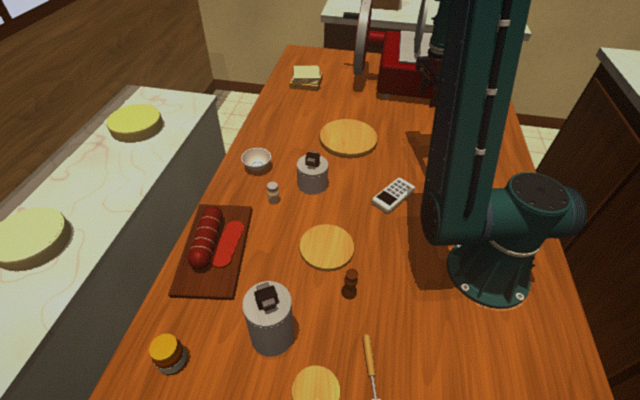

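The top view shows the short canister at (376,180), the tall one at (213,182), and boards at (301,209), (451,207) and (193,222). The middle-sized board looks like the one at (301,209). Next I'll measure the board sizes and take a close look from the wrist.

Run:
```python
from h import *
from scipy.spatial.transform import Rotation as Rn
for n in ("top","side"):
    c=capture(n);W=cloud(c)
    for d in silhouettes(n,"board_top"):
        p=W[d["region"]];p=p[np.isfinite(p[:,0])];m=abs(p[:,2]-.018)<.012;p=p[m]
        h=cv2.minEnclosingCircle(p[:,:2].astype(np.float32))
        print(n,d["xy"],round(d["conf"],2),"circ",np.round(h[0],3),"d",round(2*h[1],3),"area d",np.round((p.max(0)-p.min(0)),3),"mean",np.round(p.mean(0),3))
print(current_orientation())
q=Rn.from_euler('xyz',[np.pi,0,-np.pi/2]).as_quat()
p=current_position()
cand=[]
for y in np.arange(-np.pi,np.pi,.2):
    qq=(Rn.from_euler('z',y)*Rn.from_euler('x',np.pi)).as_quat()
    j=inverse_kinematics([.52,-.25,.36],qq)
    if j is not None: cand.append((abs(j[5]),y,qq))
b=min(cand,key=lambda a:a[0]);print(b)
servo_line([p[0],p[1],.36],rate=.3)
move_ptp([.52,-.25,.36],b[2])
c=capture("wrist");np.savez("wrist.npz",**c);cv2.imwrite("pics/w0.png",c["image"]);W=cloud(c)
for d in spot_in("wrist","short_lid_grip"):
    u,v=map(int,d["xy"]);print(d["xy"],d["conf"],W[v,u])
print(current_clock())
```

```text
top [300.5, 208.0] 0.85 circ [0.486 0.008] d 0.171 area d [0.167 0.167 0.024] mean [0.485 0.008 0.018]
top [451.4, 202.8] 0.74 circ [ 0.487 -0.558] d 0.247 area d [0.239 0.245 0.024] mean [ 0.489 -0.552  0.024]
top [192.9, 219.4] 0.67 circ [0.445 0.418] d 0.116 area d [0.113 0.114 0.021] mean [0.443 0.418 0.013]
side [316.7, 384.7] 0.81 circ [0.44 0.42] d 0.114 area d [0.113 0.085 0.01 ] mean [0.442 0.409 0.012]
side [346.3, 138.9] 0.73 circ [ 0.486 -0.554] d 0.246 area d [0.237 0.245 0.024] mean [ 0.484 -0.537  0.023]
side [326.0, 247.5] 0.63 circ [0.483 0.011] d 0.171 area d [0.167 0.166 0.018] mean [0.481 0.018 0.017]
[ 8.24473525e-01 -5.65900524e-01 -4.20365292e-05 -4.81471199e-05]
(np.float64(0.02625391985729486), np.float64(-0.5415926535897908), array([ 9.63558185e-01, -2.67498829e-01, -1.63795792e-17,  5.90009224e-17]))
[367.1, 151.9] 0.79 [ 0.58119991 -0.25827354  0.13644649]
3.0083
```

View pics/w0.png

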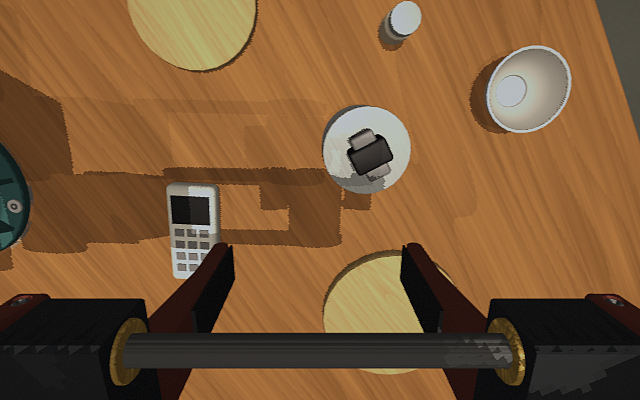

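The wrist view shows the lid disc at about (367,150), the black block at (369,154), and grey buttons at about (361,139) and (378,172). I'll fit the axes from the depth data.

Run:
```python
from h import *
c=dict(np.load("wrist.npz"));W=cloud(c);g=c["image"].max(2)
near=np.hypot(W[...,0]-.58,W[...,1]+.258)<.075
zz=W[near][:,2];print(np.histogram(zz,bins=np.arange(0,.16,.005)))
disc=near&(W[...,2]>.08)&(W[...,2]<.105)
h=cv2.minEnclosingCircle(W[disc][:,:2].astype(np.float32));print("disc",h,np.median(W[disc][:,2]))
top=near&(W[...,2]>.108)
P=W[top];print(P.shape,P.max(0),np.percentile(P[:,2],[5,25,50,75,95]))
for nm,m in (("dark",top&(g<75)),("grey",top&(g>=90)),("all",top)):
    r=cv2.minAreaRect(W[m][:,:2].astype(np.float32));print(nm,m.sum(),np.round(r[0],4),np.round(r[1],4),r[2],np.median(W[m][:,2]))
G=W[top&(g>=90)][:,:2].astype(np.float32)
_,l,cc=cv2.kmeans(G,2,None,(3,50,1e-6),5,cv2.KMEANS_PP_CENTERS);d=cc[0]-cc[1]
print(cc,np.bincount(l.ravel()),"mid",cc.mean(0),np.linalg.norm(d),np.degrees(np.arctan2(d[1],d[0])))
x=c["image"][100:200,310:425];cv2.imwrite("pics/crop.png",cv2.resize(x,None,fx=5,fy=5,interpolation=0))
```

```text
(array([1443,   11,    6,   13,    9,   13,    9,   15,    8,   19,   17,
         14,   13,   13,   17,   20,   17,   19,  412, 3908,   10,    9,
         21,   22,   32,   54,  749,  805,    0,    0,    0]), array([0.   , 0.005, 0.01 , 0.015, 0.02 , 0.025, 0.03 , 0.035, 0.04 ,
       0.045, 0.05 , 0.055, 0.06 , 0.065, 0.07 , 0.075, 0.08 , 0.085,
       0.09 , 0.095, 0.1  , 0.105, 0.11 , 0.115, 0.12 , 0.125, 0.13 ,
       0.135, 0.14 , 0.145, 0.15 , 0.155]))
disc ((0.5829106569290161, -0.2669371962547302), 0.055049698799848557) 0.09611582517254916
(31881, 3) [ 0.60621693 -0.21521033  0.46572957] [0.13705426 0.44666892 0.45621235 0.45941826 0.46419798]
dark 30028 [ 0.5649 -0.2461] [0.0594 0.1005] 31.12588882446289 0.45629247984796495
grey 1323 [ 0.5683 -0.2473] [0.0543 0.1062] 37.700870513916016 0.4454463370420242
all 31881 [ 0.5568 -0.2586] [0.0607 0.1028] 72.55931854248047 0.45621234517481224
[[ 0.58017933 -0.25795794]
 [ 0.5355306  -0.23415992]] [1116  207] mid [ 0.557855   -0.24605893] 0.050594985 -28.057875
```

View pics/crop.png

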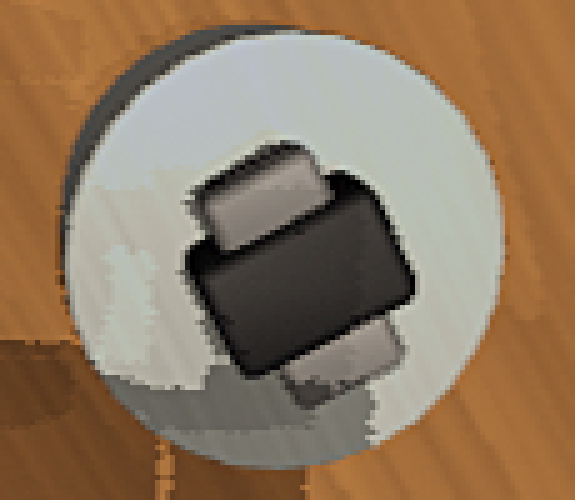

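The close crop shows the block with a button on each side, so the pinch axis runs from upper-left to lower-right in the image. The gripper's own points got into the fit, so I'll cap z.

Run:
```python
from h import *
from scipy.spatial.transform import Rotation as Rn
c=dict(np.load("wrist.npz"));W=cloud(c);g=c["image"].max(2)
near=(np.hypot(W[...,0]-.58,W[...,1]+.26)<.06)&(W[...,2]<.15)
for lo in (.126,.129,.1345):
    r=cv2.minAreaRect(W[near&(W[...,2]>lo)][:,:2].astype(np.float32));print(lo,np.round(r[0],4),np.round(r[1],4),r[2])
top=near&(W[...,2]>.122)
for t in (90,110):
    G=W[top&(g>=t)][:,:2].astype(np.float32)
    _,l,cc=cv2.kmeans(G,2,None,(3,50,1e-6),5,cv2.KMEANS_PP_CENTERS);d=cc[0]-cc[1]
    print(cc,np.bincount(l.ravel()),"mid",cc.mean(0),np.linalg.norm(d),np.degrees(np.arctan2(d[1],d[0])))
D=W[top&(g<80)&(W[...,2]>.1335)][:,:2].astype(np.float32);r=cv2.minAreaRect(D);print("blk",len(D),r)
dd=near&(W[...,2]>.094)&(W[...,2]<.1);print("disc",cv2.fitEllipse(cv2.convexHull(W[dd][:,:2].astype(np.float32))))
# disc from the top camera
c=dict(np.load("top.npz"));W=cloud(c);n=(np.hypot(W[...,0]-.58,W[...,1]+.26)<.075)&(W[...,2]<.15)
print("top disc",cv2.minEnclosingCircle(W[n&(W[...,2]>.085)][:,:2].astype(np.float32)),cv2.minAreaRect(W[n&(W[...,2]>.125)][:,:2].astype(np.float32)))
```

```text
0.126 [ 0.583  -0.2669] [0.0579 0.0455] 86.6659927368164
0.129 [ 0.583  -0.2661] [0.0561 0.0456] 86.97563171386719
0.1345 [ 0.5826 -0.2667] [0.0486 0.0412] 18.954317092895508
[[ 0.5844557  -0.24574085]
 [ 0.5842819  -0.28657284]] [276 224] mid [ 0.5843688  -0.26615685] 0.040832367 89.75611
[[ 0.5845737  -0.24598876]
 [ 0.5845866  -0.28637242]] [254 202] mid [ 0.5845802  -0.26618057] 0.04038367 90.01835
blk 963 ((0.5822186470031738, -0.2718789279460907), (0.03964626044034958, 0.04458937793970108), 86.6659927368164)
disc ((0.582488477230072, -0.26619210839271545), (0.1075056791305542, 0.10933990776538849), 110.5065689086914)
top disc ((0.5854734182357788, -0.26687532663345337), 0.05544199422001839) ((0.5850518941879272, -0.26651129126548767), (0.05692996829748154, 0.043584249913692474), 89.2955093383789)
```

The lid is at (0.583, -0.2665), the grip at z≈0.121, and the pinch axis at about 88°. The sizes match what was given (57×45.5 mm, disc 110 mm). Next: grasp and lift.

```bash
cat >> h.py <<'E'
from scipy.spatial.transform import Rotation as Rn
def down(p,deg):
    o=[]
    for a in (deg,deg-180):
        q=(Rn.from_euler('z',a,degrees=True)*Rn.from_euler('x',np.pi)).as_quat()
        j=inverse_kinematics(p,q)
        if j is not None:o.append((abs(j[5]),list(q)))
    return min(o)[1]
E
python3 - <<'E'
from h import *
x,y=.5832,-.2665
q=down([x,y,.2],88)
move_gripper(.088)
move_ptp([x,y,.2],q)
print(servo_line([x,y,.103],rate=.08,contact_N=8),current_position(),current_force())
move_gripper(.03);print("gap",current_finger_gap(),current_force())
sleep(.2)
servo_line([x,y,.13],rate=.06);print("gap",current_finger_gap(),current_force())
servo_line([x,y,.26],rate=.12);print("gap",current_finger_gap(),current_force(),current_clock())
c=capture("wrist");s=capture("side")
cv2.imwrite("pics/w1.png",np.vstack([c["image"],s["image"]])[::1] if 0 else cv2.resize(np.hstack([c["image"],s["image"]]),(800,250)))
E
```

```text
False [ 0.5836895  -0.26677961  0.10366241] [-1.06561709  0.24455331  0.08123161]
gap 0.03612768491840126 [-0.84015111 -0.35446182  5.28960693]
gap 0.03598177809172493 [ 0.44863108  0.15394253 -2.50918855]
gap 0.03573381859523887 [ 0.82826777 -0.10068766 -2.51353521] 8.5083
```

View pics/w1.png

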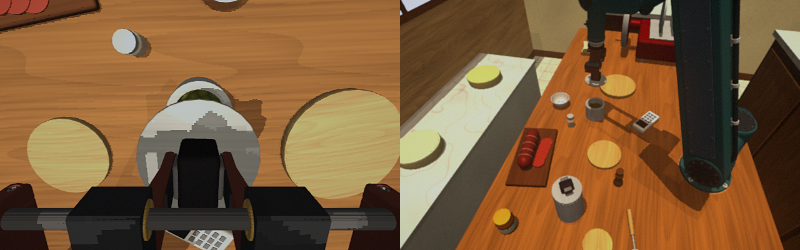

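The lid hangs in the fingers at (200,150) in the left half, and the pot at (595,108) in the right half is open. The force of 2.5 N matches 0.23 kg. Now I'll carry it to the board and lower it until it touches.

Run:
```python
from h import *
x,y=.485,.009
q=down([x,y,.2],88)
move_ptp([x,y,.2],q);print(current_finger_gap(),current_force(),current_position())
servo_line([x,y,.065],rate=.1)
print(servo_line([x,y,.036],rate=.02,contact_N=3),current_position(),current_force(),current_finger_gap(),current_clock())
c=capture("side");cv2.imwrite("pics/s2.png",c["image"][150:330,200:480].repeat(2,0).repeat(2,1))
```

```text
0.036048881418436346 [-0.46583855  0.03205514 -1.90631523] [0.48657796 0.00808047 0.20059922]
True [0.48491447 0.00902417 0.04556657] [-0.97203963 -0.6402451   4.52116666] 0.03645461897333166 12.2
```

View pics/s2.png

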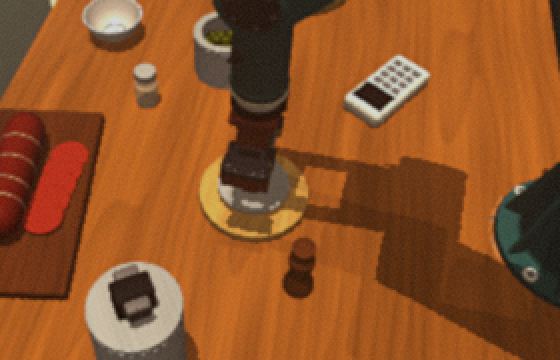

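The lid rests on the round board at (255,190), with contact at TCP z=0.0456, right at the predicted height. I'll release it, back off and check.

Run:
```python
from h import *
move_gripper(.088);print(current_finger_gap())
x,y=current_position()[:2]
servo_line([x,y,.2],rate=.08)
move_ptp([.42,-.25,.35],down([.42,-.25,.35],60))
sleep(.3)
c=capture("top");W=cloud(c)
n=(np.hypot(W[...,0]-.485,W[...,1]-.009)<.085)
m=n&(W[...,2]>.025)&(W[...,2]<.07)
print("disc",cv2.minEnclosingCircle(W[m][:,:2].astype(np.float32)))
d=n&(W[...,2]>.03)&(W[...,2]<.05);P=W[d];A=np.c_[P[:,:2],np.ones(len(P))];k=np.linalg.lstsq(A,P[:,2],rcond=None)[0]
print("disc z",np.median(P[:,2]),"tilt deg",np.degrees(np.arctan(np.hypot(*k[:2]))),"top",np.nanmax(W[n][:,2]))
W0=cloud(dict(np.load("top.npz")))
for w in (W0,W):
    t=(np.hypot(w[...,0]-.575,w[...,1]-.3)<.09)&(w[...,2]>.165);print("tall",w[t].mean(0),t.sum())
print(current_force(),current_clock())
s=capture("side");cv2.imwrite("pics/e.png",cv2.resize(np.hstack([c["image"][60:300,120:440],s["image"][120:360,180:500]]),(800,300)))
```

```text
0.08782218297050995
disc ((0.4836399555206299, 0.007784596178680658), 0.08149745315313339)
disc z 0.03815864467429918 tilt deg 0.7192337320734459 top 0.0895460712411906
tall [0.57671006 0.30479988 0.18597905] 797
tall [0.57653478 0.3050387  0.18589953] 798
[ 0.52046916  0.53544568 -0.24199411] 16.775
```

View pics/e.png

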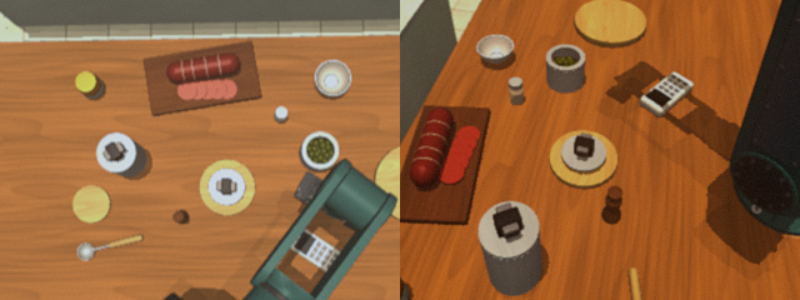

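The lid stands upright in the middle of the round board, at (227,187) left and (584,150) right. The tall canister hasn't moved and the arm is clear.

```bash
python3 -c "
from bench import *
close_job()"
```

```text
the job is handed in; nothing more can be done
```

I pinched the short canister's buttons, lifted the lid off, and lowered it onto the middle-sized round board (171 mm measured). I then released it, backed the arm clear and handed the job in. The clock read 16.8 s at my last reading, against the 42 s limit. Handing in gave no verdict.

**What the checks showed:**
- **Lift:** the wrist force while carrying was about 2.5 N, which matches the 0.23 kg lid. I raised it about 157 mm.
- **Placing:** contact came at TCP height 0.0456 m, against 0.045 m predicted. In the final pictures the lid stands upright and centred on the board. The disc's tilt came out at about 0.7°.
- **Tall canister:** its lid moved less than 1 mm between the first and last top views.

**What disagreed:**
- **Lid centre:** the last circle fit to the lid's disc gave a radius of 81 mm instead of 55 mm, because it also picked up board-edge pixels. It therefore doesn't confirm the lid's centre. I relied on the release position, within 1 mm of the board's measured centre, and on the pictures.
- **Lid height:** the highest depth reading over the board was 0.090 m, against about 0.078 m expected for the top of the block. I took this as depth noise and didn't look into it further.

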